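# Wind the scanning slide against its block stop

## Robot

A 7-joint arm with a two-finger parallel gripper is mounted at the origin on a cart in front of the work surface, level with it; the furniture and walls round the work are solid. World frame = base frame: x ahead of the robot, y to its left, z up, the work surface at z = 0. Lengths are in mm, angles in rad, forces in N, time in s.
With the tool pointing down it reaches from about 350 to 900 mm from the base axis. Payload 7.2 kg.
Tool frame: the origin (TCP) lies midway between the tips of the shut fingers; the grasp point (between the pads) lies pinch_z behind it (pinch_z is the distance from the TCP to the grasp point, in mm); x points along the fingers, y is the direction in which the jaws open and shut, and the axes are right-handed (so a half turn about x gives the same grasp; the last joint's range is limited). The gripper opens to 85 mm and grips with 20 to 120 N. Pads are 22 mm wide; open, the fingers measure 114 mm over their backs; the gripper's body (76 mm by 85 mm) begins 54 mm behind the grasp point. The pads swing forward as they close: fully open they stand 13 mm farther back than shut.
Start: joints at [1.049, 0.411, -0.013, 1.596, 0.006, 1.134, -0.082], TCP at [273.979, -561.751, 231.297] pointing down, gripper open.
Joint ranges: [-2.95, 2.95], [-0.29, 1.99], [-1.47, 1.44], [0.14, 2.54], [-1.03, 4.17], [0.13, 1.85], [-2.86, 2.86]. Speed limits (rad/s): [2.39, 2.39, 3.01, 3.01, 3.14, 3.14, 3.14].

## Interface

Orientations are given as a unit quaternion [w, x, y, z].
In Python, from cell import sense, read_camera, sign_off, pinch_z gives the robot as it stands.
- The arm moves only by the tool send_rows, never from a script. Its argument "commands" is a list of rows, each a list of 6 numbers: the shift along the tool's x, y, z in cm, then the turn, a rotation vector about the tool's x, y, z in rad. In form: [[tx, ty, tz, rx, ry, rz], ...]. A call has 1 to 8 rows; each row is the pose to reach, as a shift and turn from the pose commanded when the call began, along the tool's axes at that moment; what a row does not reach only later rows make up. A row lasts 1/10 s, in which the tool goes at most 50 mm and 8.59 degrees, less where a joint would pass 70% of its speed; a pose out of reach is approached as far as the arm can. A call with a gripper value outside its range is refused whole. "grip" is the gripper's target within -1 to 1 (shut at 1, half-way at 0, fully open at -1), set as the call begins (left out, the last holds). The fingers move at their own pace and stop on an object; "grip_force" is the grip in N (left out, the last holds). Time passes only in rows, so rows that repeat a pose let the fingers close. It gives the time, the measured TCP pose, the force and the opening at its end, in the units of the state.
- sense(): the state, without advancing time (a new reading comes with each control period).
- read_camera(name): name is "side" or "top" or "wrist"; returns a dict with "frame" (420x560x3 uint8, red, green, blue), "camera_matrix" (3x3 intrinsics, pixels), "R" (3x3) and "t" (3): a world point X has camera coordinates R X + t. Camera axes: x right, y down, z forward; pixel columns grow to the right and rows downward; lengths in mm; the calibration is good to about 2 mm. A picture is of the moment at which its call begins. There is no depth.
- sign_off(): hands the job in, once; it reports no verdict.
The state is a dict: "time": time; "joint_pos": joint angles; "joint_velocities": joint speeds; "joint_efforts": joint torques, N m; "position": TCP position; "orientation": TCP orientation; "ft_force": force on the tool from outside, world axes, zero at the start; "ft_torque": the same for the moment, N m; "opening": finger opening in mm.
Only numpy, scipy, OpenCV 4.12 (cv2) and the standard library are available. Lean on these libraries where they do the work, as an engineer would, in place of code of your own. Each camera call takes 0.05 s, during which the arm holds its last target. There are 200 camera calls.

## Task

Wind the handwheel of the scanning slide by its crank grip until the carriage that carries the sherd touches the square block stop (not the round post stop at the other side), then let go. Move the carriage by the handwheel only; do not push the carriage itself.

Things in the scene. Friction and masses are not known exactly. Their poses are not given: they have to be found in the camera images.
- crank_grip (a point): black upright grip on the handwheel, 18-21 mm across, 51 mm tall, spins freely on its own upright axis. Point on that axis 103 mm above the desk, 27 mm above the grip's foot, 24 mm below its top; it circles the hub at 45 mm radius. Start angle varies. The wheel rim below it reaches 72 mm above the desk. Only its position matters
- wheel_hub (a point): centre of the level steel handwheel (124 mm across, upright axis) on a grey gearbox on the robot's side of the slide; 72 mm above the desk. x axis: level, across to the rail 120 mm away; y axis: along the rail. Turns both ways, under 2 N at the grip, stays where left. Counterclockwise from above drives the carriage to +y, clockwise to -y, 20 mm per radian (126 mm a turn)
- carriage: dark steel carriage 80 x 80 mm with a brown-red sherd on a black pad; runs along a bed 380 x 90 mm; steel top 50 mm, sherd top 72 mm above the desk. Origin at its centre, at desk height; y axis along the rail, x away from the handwheel. End faces 40 mm either way along y. It has 35 to 90 mm to go, less than one turn of the wheel
- block_stop: square steel block on the bed, 50 mm across the rail, 30 mm along it, 62 mm high. Origin at its centre at desk height, axes as the carriage's; end faces 15 mm either way along y: touching when the origins are 55 mm apart; rigid, the wheel then goes no further. On the carriage's other side stands the wrong stop, a round post of 30 mm diameter, equally high; sides vary

How it is judged:
By the outcome, as a careful person would: the job done as asked, in the order asked, and still so for the second after the job is handed in, with the robot touching nothing.
It also fails if it takes over 38 s, if anything falls off the work surface, if the arm or the gripper's body presses on something with over 40 N, if the wrist force passes 120 N, or if a joint passes its speed limit or range.

## Working session

There is one attempt and no reset: what is moved stays moved. The work goes in short steps, Python scripts to look and compute and a tool call to move; the robot and the scene stay as the last step left them, time stands still between calls to the robot, and variables do not carry over. Pictures are saved under pics/ and viewed, about 8 in all and at most 12, crops included, and the job is handed in when it is done.

Besides the shell and the picture viewer there is one more tool, called after "Request:" by a JSON object that holds its "op" and its "data". send_rows: Moves the arm, as the interface text tells. Its arguments: {"type":"object","properties":{"commands":{"type":"array"},"grip":{"type":"number"},"grip_force":{"type":"number"}},"required":["commands"]}

```bash
mkdir -p pics; python3 - <<'E'
from cell import *
import cv2,numpy as np
s=sense();print(s['time'],s['position'],s['orientation'],pinch_z,s['opening'])
for n in('side','top'):
    c=read_camera(n);np.savez(n+'0.npz',**c)
    cv2.imwrite(f'pics/{n}0.png',c['frame'][:,:,::-1]);print(n,c['R'].T@-c['t'])
E
ls
```

```text
0.0 [ 273.72002977 -561.3096262   230.46863158] [-0.15853318 -0.68881905 -0.15961242  0.68914398] 18.700000000000003 85.06531394033226
side [615.79060016 587.92947566 578.06985806]
top [ 512.22966319  -83.52477729 1145.74384803]
pics
side0.npz
top0.npz
```

View pics/top0.png

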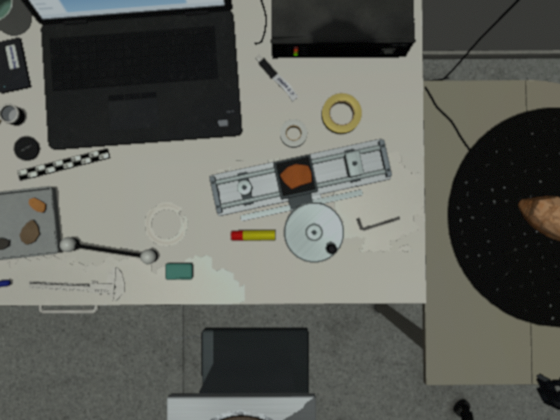

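View pics/side0.png

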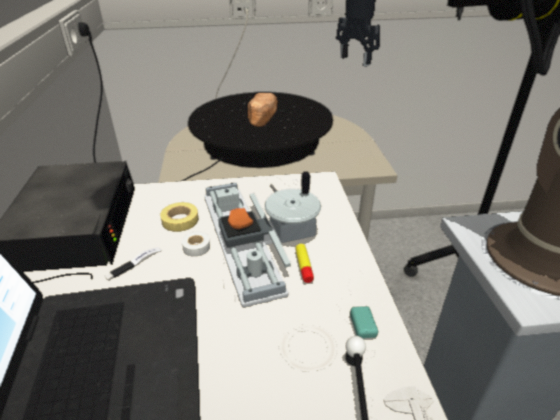

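Top view: wheel hub at about (314,232), black grip (332,248), carriage (296,176), block stop to the right (354,162), round post to the left (245,187). Side view: grip at (306,172–193), hub (293,203), post (255,262), block (228,197).

```bash
cat > h.py <<'E'
import numpy as np,cv2
def ray(c,p):
    d=c['R'].T@np.linalg.inv(c['camera_matrix'])@np.array([p[0],p[1],1.]);return -c['R'].T@c['t'],d/np.linalg.norm(d)
def plane(c,p,z):
    o,d=ray(c,p);return o+d*(z-o[2])/d[2]
def cross(c1,p1,c2,p2):
    (o1,d1),(o2,d2)=ray(c1,p1),ray(c2,p2)
    s=np.linalg.lstsq(np.c_[d1,-d2],o2-o1,rcond=None)[0];a,b=o1+s[0]*d1,o2+s[1]*d2
    return (a+b)/2,np.linalg.norm(a-b)
def blob(mask,box):
    x0,y0,x1,y1=box;m=np.zeros_like(mask);m[y0:y1,x0:x1]=mask[y0:y1,x0:x1]
    n,l,st,ce=cv2.connectedComponentsWithStats(m.astype(np.uint8));i=1+st[1:,4].argmax();return st[i],ce[i]
E
python3 - <<'E'
from h import *
T=dict(np.load('top0.npz'));S=dict(np.load('side0.npz'))
np.set_printoptions(precision=1,suppress=True)
gt=cv2.cvtColor(T['frame'],cv2.COLOR_RGB2GRAY);gs=cv2.cvtColor(S['frame'],cv2.COLOR_RGB2GRAY)
bt,ct=blob(gt<60,(318,235,345,262));bs,cs=blob(gs<70,(296,165,316,200));print(bt,ct,bs,cs)
print('grip mid',cross(T,ct,S,cs),'top-plane',plane(T,ct,115))
print('hub',cross(T,(314,232),S,(293,203)),plane(T,(314,232),72))
hsv=cv2.cvtColor(T['frame'],cv2.COLOR_RGB2HSV)
b,c=blob((hsv[...,1]>120)&(hsv[...,0]<20),(270,150,325,210));print('sherd',b,c,plane(T,c,66))
dk=(gt<70)|((hsv[...,1]>120)&(hsv[...,0]<20))
b,c=blob(dk,(270,145,325,196));print('carriage',b,c,plane(T,c,50))
for n,p in(('block',(354,162)),('post',(245,187))):print(n,plane(T,p,62))
a=cv2.resize(T['frame'][125:275,200:400],None,fx=4,fy=4,interpolation=cv2.INTER_CUBIC)[:,:,::-1];cv2.imwrite('pics/topc.png',np.ascontiguousarray(a))
E
```

```text
[327 243  10  11  79] [331.2 248.2] [302 172   8  22 143] [305.  182.5]
grip mid (array([ 470.3, -187.5,   97.8]), np.float64(0.32753455699868833)) top-plane [ 471.1 -185.8  115. ]
hub (array([ 501.5, -155.9,   67.6]), np.float64(1.5617927185357094)) [ 502.3 -155.8   72. ]
sherd [280 164  32  26 616] [296.1 175.4] [ 617.7 -120.7   66. ]
carriage [ 274  155   43   41 1360] [295.5 176.5] [ 617. -120.   50.]
block [ 644.8 -239.6   62. ]
post [595.1 -16.3  62. ]
```

View pics/topc.png

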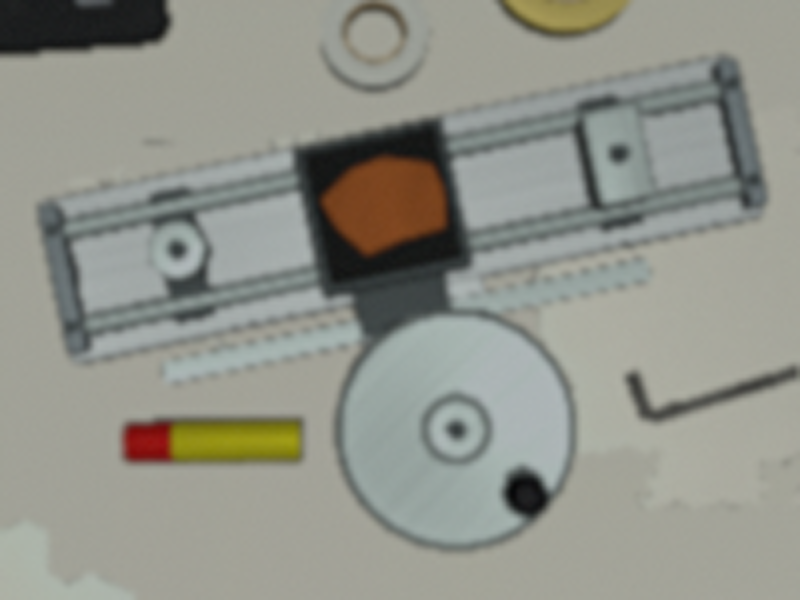

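The crop confirms the layout: block right, post left, so the wheel goes clockwise. Checks agree: grip radius is about 44 mm, hub–rail 120.5 mm, travel about 68 mm (about 3.4 rad). Next I work out the approach.

```bash
cat >> h.py <<'E'
from scipy.spatial.transform import Rotation as Ro
def Rt(s): q=s['orientation'];return Ro.from_quat([q[1],q[2],q[3],q[0]]).as_matrix()
E
python3 - <<'E'
from h import *
from cell import sense
np.set_printoptions(precision=3,suppress=True)
s=sense();R=Rt(s);print(R);p=s['position']
for t in([470,-187.5,200],[470,-187.5,87]):print((R.T@(np.array(t)-p))/10)
E
```

```text
[[-0.001  0.438 -0.899]
 [ 0.001 -0.899 -0.438]
 [-1.    -0.001  0.   ]]
[  3.088 -24.992 -34.029]
[ 14.388 -24.976 -34.031]
```

Request:
{"op": "send_rows", "data": {"commands": [[0.2,-1.5,-2],[0.5,-4.4,-6],[1,-7.5,-10.2],[1.5,-11,-15],[2,-14.5,-19.7],[2.5,-18,-24.5],[3,-21,-28.6],[3,-22.5,-30.6]], "grip": -1}}

```text
invalid input
```

Request:
{"op": "send_rows", "data": {"commands": [[0.2,-1.5,-2,0,0,0],[0.5,-4.4,-6,0,0,0],[1,-7.5,-10.2,0,0,0],[1.5,-11,-15,0,0,0],[2,-14.5,-19.7,0,0,0],[2.5,-18,-24.5,0,0,0],[3,-21,-28.6,0,0,0],[3,-22.5,-30.6,0,0,0]], "grip": -1}}

```text
time: 0.9
position: [447.7, -229.2, 201.2]
orientation: [-0.159, -0.689, -0.159, 0.689]
ft_force: [0.8, 0.5, -0.2]
opening: 85.2
```

```bash
python3 - <<'E'
from h import *
from cell import *
np.set_printoptions(precision=2,suppress=True)
c=read_camera('wrist');np.savez('w1.npz',**c);cv2.imwrite('pics/w1.png',c['frame'][:,:,::-1])
s=sense();R=Rt(s);print(s['position'],-c['R'].T@c['t'])
for z in (103,127):
    q=c['R']@np.array([470.3,-187.5,z])+c['t'];q=c['camera_matrix']@q;print(q[:2]/q[2])
print((R.T@(np.array([470,-187.5,200])-s['position']))/10)
E
```

```text
[ 451.9  -220.17  201.13] [ 519.83 -195.01  344.63]
[241.8  162.09]
[237.91 168.02]
[ 0.13 -2.11 -3.08]
```

View pics/w1.png

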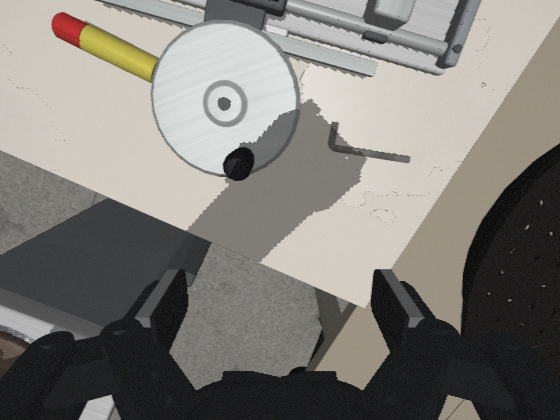

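Grip at about (238,163) in the wrist view, within a few pixels of the prediction (242,162)–(238,168), so the position holds. I move above it and start down.

Request:
{"op": "send_rows", "data": {"commands": [[0,-1.2,-1.7,0,0,0],[0,-2.3,-3.2,0,0,0],[0,-2.3,-3.3,0,0,0],[2,-2.3,-3.3,0,0,0],[4,-2.3,-3.3,0,0,0],[5,-2.3,-3.3,0,0,0],[5,-2.3,-3.3,0,0,0],[5,-2.3,-3.3,0,0,0]]}}

```text
time: 1.75
position: [466.9, -196.5, 151.9]
orientation: [-0.159, -0.689, -0.159, 0.689]
ft_force: [-0.9, 0.4, 0.3]
opening: 85.3
```

```bash
python3 - <<'E'
from h import *
from cell import *
np.set_printoptions(precision=2,suppress=True)
W=dict(np.load('w1.npz'))
print('hub w',plane(W,(224,103),72))
g=cv2.cvtColor(W['frame'],cv2.COLOR_RGB2GRAY);b,c=blob(g<45,(215,140,262,185));print(b,c,plane(W,c,103))
T=dict(np.load('top0.npz'));print(cross(T,(331.2,248.2),W,c))
c=read_camera('wrist');np.savez('w2.npz',**c);cv2.imwrite('pics/w2.png',c['frame'][:,:,::-1])
s=sense();R=Rt(s);print(s['position'])
print((R.T@(np.array([470,-187.5,87])-s['position']))/10)
E
```

```text
hub w [ 501.56 -154.06   72.  ]
[224 147  30  34 712] [239.07 163.7 ] [ 468.27 -186.13  103.  ]
(array([ 470.85, -186.27,  114.08]), np.float64(0.689140688927024))
[ 467.3  -196.5   152.34]
[ 6.53 -0.7  -0.63]
```

View pics/w2.png

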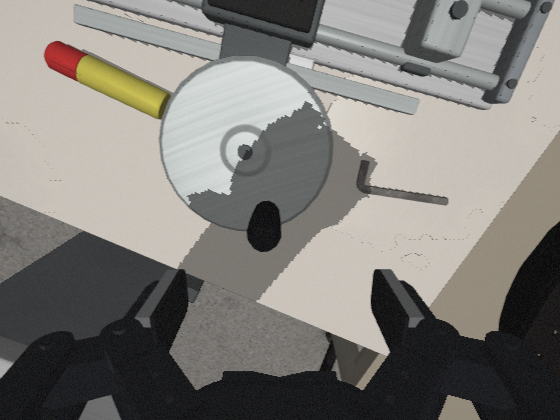

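Grip at (264,225), a little left of the finger centre (280), consistent with the computed 7 mm offset. I descend, then shut.

Request:
{"op": "send_rows", "data": {"commands": [[0,-0.7,-0.7,0,0,0],[2,-0.7,-0.7,0,0,0],[4,-0.7,-0.7,0,0,0],[5.5,-0.7,-0.7,0,0,0],[6.4,-0.7,-0.7,0,0,0],[6.4,-0.7,-0.7,0,0,0],[6.4,-0.7,-0.7,0,0,0]]}}

```text
time: 2.5
position: [470.7, -186.4, 88.2]
orientation: [0.159, 0.689, 0.159, -0.689]
ft_force: [0.7, 0.7, -0.3]
opening: 85.5
```

```bash
python3 - <<'E'
from h import *
from cell import *
np.set_printoptions(precision=2,suppress=True)
c=read_camera('wrist');cv2.imwrite('pics/w3.png',c['frame'][:,:,::-1])
s=sense();R=Rt(s);print(s['position'],s['ft_force'])
print((R.T@(np.array([470,-187,87])-s['position']))/10)
E
```

```text
[ 470.88 -186.6    88.49] [ 0.05  1.15 -0.44]
[ 0.15 -0.    0.1 ]
```

View pics/w3.png

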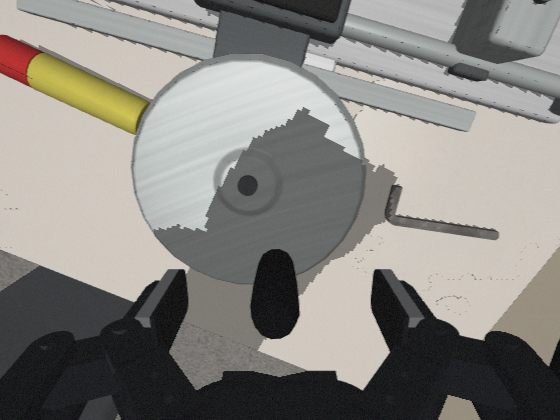

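The grip (272,250–340) stands between the fingers (centre 280), so I shut lightly.

Request:
{"op": "send_rows", "data": {"commands": [[0,0,0,0,0,0],[0,0,0,0,0,0],[0,0,0,0,0,0],[0,0,0,0,0,0],[0,0,0,0,0,0],[0,0,0,0,0,0],[0,0,0,0,0,0],[0,0,0,0,0,0]], "grip": 1, "grip_force": 30}}

```text
time: 3.35
position: [470.3, -186.6, 87.8]
orientation: [0.159, 0.689, 0.159, -0.689]
ft_force: [-1.1, 0.8, 4.0]
opening: 19.5
```

```bash
python3 - <<'E'
from h import *
from cell import *
np.set_printoptions(precision=2,suppress=True)
s=sense();R=Rt(s);print(s['position'],s['opening'],s['ft_force'])
hub=np.array([501.8,-155.2]);a0=np.arctan2(-187+155.2,470.3-501.8)
P0=hub+45*np.array([np.cos(a0),np.sin(a0)])
print(np.degrees(a0),P0)
for k in range(0,49):
    a=a0-.08*k;d=hub+45*np.array([np.cos(a),np.sin(a)])-P0
    print(k,round(.08*k,2),R.T@np.r_[d,0]/10)
E
```

```text
[ 470.32 -186.58   87.8 ] 19.54071506245264 [-1.1   0.83  3.96]
-134.72845805431547 [ 470.13 -187.17]
0 0.0 [0. 0. 0.]
1 0.08 [-0.   -0.34  0.11]
2 0.16 [-0.   -0.7   0.18]
3 0.24 [-0.   -1.05  0.23]
4 0.32 [-0.   -1.41  0.25]
5 0.4 [-0.   -1.77  0.24]
6 0.48 [-0.   -2.13  0.21]
7 0.56 [-0.   -2.48  0.14]
8 0.64 [-0.   -2.83  0.05]
9 0.72 [-0.   -3.17 -0.08]
10 0.8 [-0.   -3.5  -0.22]
11 0.88 [-0.   -3.81 -0.4 ]
12 0.96 [-0.   -4.11 -0.6 ]
13 1.04 [-0.   -4.4  -0.82]
14 1.12 [-0.   -4.66 -1.06]
15 1.2 [-0.   -4.91 -1.32]
16 1.28 [-0.   -5.13 -1.61]
17 1.36 [-0.   -5.33 -1.91]
18 1.44 [-0.   -5.5  -2.22]
19 1.52 [-0.   -5.65 -2.55]
20 1.6 [-0.   -5.77 -2.89]
21 1.68 [-0.   -5.87 -3.24]
22 1.76 [-0.   -5.94 -3.59]
23 1.84 [-0.   -5.97 -3.95]
24 1.92 [-0.   -5.98 -4.31]
25 2.0 [-0.   -5.97 -4.67]
26 2.08 [-0.   -5.92 -5.02]
27 2.16 [ 0.   -5.84 -5.37]
28 2.24 [ 0.   -5.74 -5.72]
29 2.32 [ 0.   -5.61 -6.05]
30 2.4 [ 0.   -5.45 -6.38]
31 2.48 [ 0.   -5.27 -6.69]
32 2.56 [ 0.   -5.06 -6.98]
33 2.64 [ 0.   -4.83 -7.26]
34 2.72 [ 0.   -4.58 -7.52]
35 2.8 [ 0.   -4.31 -7.75]
36 2.88 [ 0.   -4.02 -7.97]
37 2.96 [ 0.   -3.71 -8.16]
38 3.04 [ 0.   -3.39 -8.32]
39 3.12 [ 0.   -3.06 -8.46]
40 3.2 [ 0.   -2.72 -8.58]
41 3.28 [ 0.   -2.37 -8.66]
42 3.36 [ 0.   -2.01 -8.72]
43 3.44 [ 0.   -1.66 -8.74]
44 3.52 [ 0.   -1.3  -8.74]
45 3.6 [ 0.   -0.94 -8.71]
46 3.68 [ 0.   -0.58 -8.66]
47 3.76 [ 0.   -0.23 -8.57]
48 3.84 [ 0.    0.11 -8.46]
```

Request:
{"op": "send_rows", "data": {"commands": [[0,-0.34,0.11,0,0,0],[0,-0.7,0.18,0,0,0],[0,-1.05,0.23,0,0,0],[0,-1.41,0.25,0,0,0],[0,-1.77,0.24,0,0,0],[0,-2.13,0.21,0,0,0],[0,-2.48,0.14,0,0,0],[0,-2.83,0.05,0,0,0]]}}

```text
time: 4.15
position: [456.8, -161.3, 87.8]
orientation: [-0.159, -0.689, -0.159, 0.689]
ft_force: [-1.3, -1.7, 5.8]
opening: 19.9
```

Request:
{"op": "send_rows", "data": {"commands": [[0,-0.34,-0.13,0,0,0],[0,-0.67,-0.27,0,0,0],[0,-0.98,-0.45,0,0,0],[0,-1.28,-0.65,0,0,0],[0,-1.57,-0.87,0,0,0],[0,-1.83,-1.11,0,0,0],[0,-2.08,-1.37,0,0,0],[0,-2.3,-1.66,0,0,0]]}}

```text
time: 4.95
position: [461.3, -133.0, 87.8]
orientation: [-0.159, -0.689, -0.159, 0.689]
ft_force: [-2.9, -1.3, 8.5]
opening: 20.1
```

Request:
{"op": "send_rows", "data": {"commands": [[0,-0.2,-0.3,0,0,0],[0,-0.37,-0.61,0,0,0],[0,-0.52,-0.94,0,0,0],[0,-0.64,-1.28,0,0,0],[0,-0.74,-1.63,0,0,0],[0,-0.81,-1.98,0,0,0],[0,-0.84,-2.34,0,0,0],[0,-0.85,-2.7,0,0,0]]}}

```text
time: 5.75
position: [482.2, -113.0, 87.8]
orientation: [-0.159, -0.689, -0.16, 0.689]
ft_force: [-3.4, 0.2, 7.3]
opening: 19.8
```

Request:
{"op": "send_rows", "data": {"commands": [[0,0.01,-0.36,0,0,0],[0,0.06,-0.71,0,0,0],[0,0.14,-1.06,0,0,0],[0,0.24,-1.41,0,0,0],[0,0.37,-1.74,0,0,0],[0,0.53,-2.07,0,0,0],[0,0.71,-2.38,0,0,0],[0,0.92,-2.67,0,0,0]]}}

```text
time: 6.55
position: [510.4, -109.7, 87.8]
orientation: [-0.159, -0.689, -0.16, 0.689]
ft_force: [-1.4, 0.3, 6.3]
opening: 19.6
```

Request:
{"op": "send_rows", "data": {"commands": [[0,0.23,-0.28,0,0,0],[0,0.48,-0.54,0,0,0],[0,0.75,-0.77,0,0,0],[0,1.04,-0.99,0,0,0],[0,1.35,-1.18,0,0,0],[0,1.35,-1.18,0,0,0]]}}

```text
time: 7.15
position: [527.4, -117.2, 87.8]
orientation: [0.159, 0.689, 0.159, -0.689]
ft_force: [0.0, -0.7, 4.5]
opening: 19.7
```

```bash
python3 - <<'E'
from h import *
from cell import *
np.set_printoptions(precision=2,suppress=True)
c=read_camera('top');cv2.imwrite('pics/t2.png',cv2.resize(c['frame'][125:275,200:400],None,fx=4,fy=4,interpolation=cv2.INTER_CUBIC)[:,:,::-1])
s=sense();p=s['position'];print(p,s['ft_force'],np.hypot(p[0]-501.8,p[1]+155.2),np.degrees(np.arctan2(p[1]+155.2,p[0]-501.8)))
E
```

```text
[ 527.4  -117.15   87.82] [-0.16  0.07  6.29] 45.85609749212589 56.06731072154434
```

View pics/t2.png

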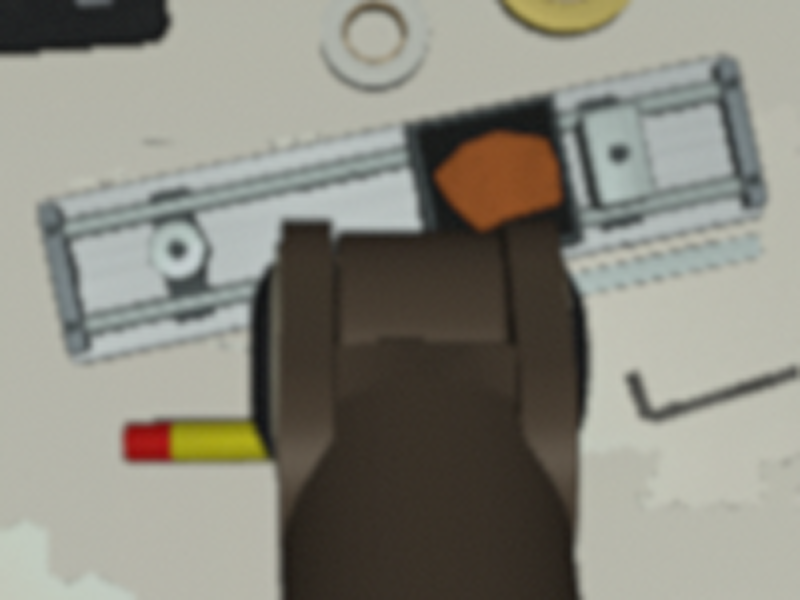

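Carriage has moved right about 59 mm; its edge (~570,170) is still about 9 mm from the block (~585). I carry on slowly, watching force.

Request:
{"op": "send_rows", "data": {"commands": [[0,0.32,-0.16,0,0,0],[0,0.65,-0.3,0,0,0],[0,0.99,-0.42,0,0,0],[0,1.17,-0.46,0,0,0],[0,1.34,-0.5,0,0,0],[0,1.34,-0.5,0,0,0],[0,1.34,-0.5,0,0,0]]}}

```text
time: 7.9
position: [537.3, -126.9, 87.8]
orientation: [-0.159, -0.689, -0.159, 0.689]
ft_force: [-1.1, -0.2, 5.6]
opening: 19.7
```

Request:
{"op": "send_rows", "data": {"commands": [[0,0.09,-0.02,0,0,0],[0,0.18,-0.04,0,0,0],[0,0.18,-0.04,0,0,0],[0,0.18,-0.04,0,0,0]]}}

```text
time: 8.3
position: [538.3, -128.2, 87.8]
orientation: [-0.159, -0.689, -0.159, 0.689]
ft_force: [-0.3, -0.1, 7.1]
opening: 19.7
```

Request:
{"op": "send_rows", "data": {"commands": [[0,0.09,-0.01,0,0,0],[0,0.18,-0.02,0,0,0],[0,0.18,-0.02,0,0,0],[0,0.18,-0.02,0,0,0]]}}

```text
time: 8.7
position: [539.3, -129.7, 87.8]
orientation: [-0.159, -0.689, -0.159, 0.689]
ft_force: [-2.8, -0.5, 6.1]
opening: 19.9
```

Request:
{"op": "send_rows", "data": {"commands": [[0,0.09,-0.01,0,0,0],[0,0.18,-0.01,0,0,0],[0,0.18,-0.01,0,0,0],[0,0.18,-0.01,0,0,0]]}}

```text
time: 9.1
position: [540.2, -131.2, 87.8]
orientation: [-0.159, -0.689, -0.159, 0.689]
ft_force: [-2.1, -0.3, 7.0]
opening: 19.9
```

Request:
{"op": "send_rows", "data": {"commands": [[0,0.09,0,0,0,0],[0,0.18,-0.01,0,0,0],[0,0.18,-0.01,0,0,0],[0,0.18,-0.01,0,0,0]]}}

```text
time: 9.5
position: [541.0, -132.8, 87.8]
orientation: [-0.159, -0.689, -0.159, 0.689]
ft_force: [-1.5, -0.2, 6.7]
opening: 19.4
```

Request:
{"op": "send_rows", "data": {"commands": [[0,0.09,0,0,0,0],[0,0.18,0,0,0,0],[0,0.18,0,0,0,0],[0,0.18,0,0,0,0]]}}

```text
time: 9.9
position: [541.4, -133.5, 87.8]
orientation: [-0.159, -0.688, -0.16, 0.689]
ft_force: [-3.0, 2.7, 8.3]
opening: 19.5
```

Request:
{"op": "send_rows", "data": {"commands": [[0,0.09,0,0,0,0],[0,0.18,0.01,0,0,0],[0,0.18,0.01,0,0,0],[0,0.18,0.01,0,0,0]]}}

```text
time: 10.3
position: [541.5, -133.8, 87.7]
orientation: [-0.159, -0.688, -0.161, 0.69]
ft_force: [-5.5, 6.3, 11.1]
opening: 19.6
```

```bash
python3 - <<'E'
from h import *
from cell import *
np.set_printoptions(precision=2,suppress=True)
c=read_camera('top');d=read_camera('side')
A=cv2.resize(c['frame'][130:205,285:385],None,fx=6,fy=6,interpolation=cv2.INTER_CUBIC);B=cv2.resize(d['frame'][165:265,190:290],None,fx=6,fy=6,interpolation=cv2.INTER_CUBIC)
cv2.imwrite('pics/t3.png',cv2.resize(np.vstack([A,B])[:,:,::-1],None,fx=.57,fy=.57,interpolation=cv2.INTER_AREA))
s=sense();p=s['position'];print(p,s['ft_force'],np.hypot(p[0]-501.8,p[1]+155.2),np.degrees(np.arctan2(p[1]+155.2,p[0]-501.8)))
E
```

```text
[ 541.52 -133.75   87.73] [-5.41  6.44 11.34] 45.139663683135375 28.372742199070334
```

View pics/t3.png

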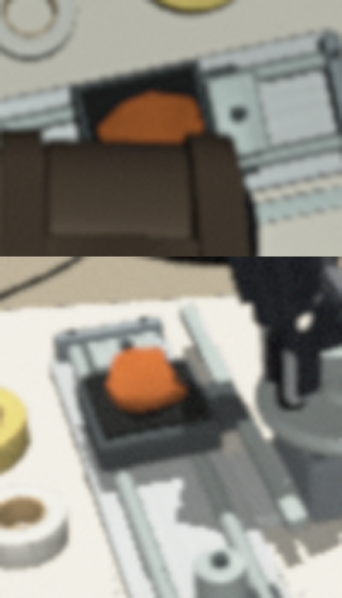

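Lateral force rises (y 6.4 N) while the motion stalls, and the top view shows the carriage edge against the block (column ~208 of the crop). One more slight push, then I open and lift.

Request:
{"op": "send_rows", "data": {"commands": [[0,0.1,0.01,0,0,0],[0,0.2,0.02,0,0,0],[0,0.2,0.02,0,0,0]]}}

```text
time: 10.7
position: [541.7, -134.0, 87.7]
orientation: [-0.158, -0.688, -0.162, 0.69]
ft_force: [-7.6, 10.8, 13.6]
opening: 19.7
```

Request:
{"op": "send_rows", "data": {"commands": [[0,0,0,0,0,0],[0,0,0,0,0,0],[0,0,0,0,0,0],[0,0,0,0,0,0],[0,0,0,0,0,0],[0,0,0,0,0,0],[0,0,0,0,0,0],[0,0,0,0,0,0]], "grip": -1}}

```text
time: 11.5
position: [543.7, -138.7, 87.6]
orientation: [-0.159, -0.689, -0.159, 0.689]
ft_force: [-0.9, 0.2, -0.5]
opening: 85.3
```

Open and free of force. I lift, then back off to see the scene.

Request:
{"op": "send_rows", "data": {"commands": [[-2,0,0,0,0,0],[-5,0,0,0,0,0],[-9,0,0,0,0,0],[-12,0,0,0,0,0],[-13,2,2,0,0,0],[-13,5,5,0,0,0],[-13,9,9,0,0,0],[-13,13,13,0,0,0]]}}

```text
time: 12.3
position: [487.6, -301.3, 218.1]
orientation: [0.16, 0.689, 0.159, -0.689]
ft_force: [0.6, 0.1, -0.3]
opening: 85.3
```

Request:
{"op": "send_rows", "data": {"commands": [[0,3,4,0,0,0],[0,5,7,0,0,0],[0,7,11,0,0,0],[0,8,12,0,0,0],[0,8,12,0,0,0],[0,8,12,0,0,0]]}}

```text
time: 12.9
position: [416.0, -423.7, 217.5]
orientation: [0.159, 0.689, 0.159, -0.689]
ft_force: [0.7, 0.6, 0.0]
opening: 85.2
```

```bash
python3 - <<'E'
from h import *
from cell import *
np.set_printoptions(precision=1,suppress=True)
c=read_camera('top');cv2.imwrite('pics/t4.png',cv2.resize(c['frame'][125:275,200:400],None,fx=4,fy=4,interpolation=cv2.INTER_CUBIC)[:,:,::-1])
g=cv2.cvtColor(c['frame'],cv2.COLOR_RGB2HSV);b,m=blob((g[...,1]>120)&(g[...,0]<20),(270,140,380,210))
q=plane(c,m,66);print(m,q,'sherd travel',np.linalg.norm(q-[617.7,-120.7,66]));s=sense();print(s['position'],s['ft_force'],s['joint_velocities'])
E
```

```text
[329.2 168.2] [ 631.9 -188.3   66. ] sherd travel 69.10870332750768
[ 416.5 -423.   217.5] [0.1 0.3 0.3] [-0. -0. -0.  0.  0.  0.  0.]
```

View pics/t4.png

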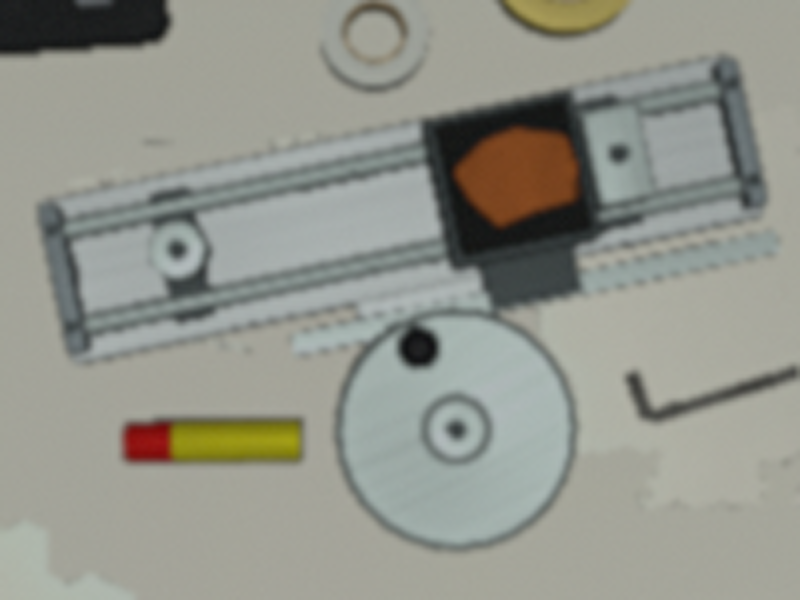

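The carriage's right edge lies against the block's left face (around (585,160)), the grip is free at (418,347), and the arm is clear.

```bash
python3 -c "from cell import *;print(sign_off())"
```

```text
the job is handed in; nothing more can be done
None
```

I wound the handwheel clockwise by its crank grip, about 3.4 rad, until the carriage stopped against the square block. Then I opened the gripper, lifted away and handed the job in at about 13 s.

- **Contact:** the grip stalled while the sideways force rose to about 13 N, as expected at a rigid stop. The total force during winding stayed under 20 N.
- **Travel:** the sherd moved 69 mm, against 68 mm predicted from the first pictures. The last top view shows the carriage edge flush with the block.
- **After release:** forces on the arm were near zero, the arm was at rest and well clear, and nothing else had moved.
- **Disagreements:** one early arm position reading, taken during a move, was about 5 mm off the commanded pose; later readings agreed. One move call with malformed rows was refused before anything moved. No check failed.

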